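# Staggered crate stack on the ware bench

## Task

Finish the staggered crate stack: the white crate full of bowls sits straight on the blue one, so, without lifting it, slide it along, sides in line, away from the blue crate's orange-card end (the end on the robot's right), until it drops over the blue crate's other lip and sits level. Then set (do not drop) the empty white crate on top of it, sides in line and staggered back the other way, so that it drops over the loaded crate's lip above the blue crate's card end and sits level. Keep the bowls in their crate, do not shove the blue crate along, and leave everything else on the bench alone.

Things in the scene. Friction and masses are not known exactly. Their poses are not given: they have to be found in the camera images.
- bottom: blue vented crate at the foot of the stack, 2.2 kg with ware. All 3 crates have one shape, symmetric both ways: 190 mm long (own y), 120 mm wide (own x). Long side walls 56 mm high; end walls 62 mm high and 6 mm thick, so each end stands as a lip 6 mm above the side rims. Origin: centre of the underside, z up. Orange card on its -y end, always towards the robot's right (+-0.35 rad).
- bottom_lip (a point): top of the blue crate's +y end wall (the lip away from its card), mid-width: 92 mm along the blue crate's +y and 62 mm above its underside. The loaded crate's +y slot belongs over this lip.
- loaded: white crate of the same shape, at the start straight on the blue crate's two lips (underside 62 mm above the blue one's). About 0.6 kg with a bowl in each compartment, leaving no room for fingers at its divider. Origin: centre of the underside, axes as the blue crate's, same heading. Orange card on its +y end. Home: 30 mm along the blue crate's +y, 56 mm above its underside.
- loaded_slot (a point): middle of the +y slot under the loaded crate, at underside level. Each crate stands on two foot rails along its long sides, cut by two cross slots 16 mm wide, 8 mm deep, centred 62 mm either side of the middle. Shifted 25 to 35 mm lengthwise over the crate below, a slot drops over the 6 mm thick lip and the crate sits level on the side rims; else it rides up on a lip.
- loaded_lip (a point): top of the loaded crate's -y end wall, mid-width, 92 mm along its -y and 62 mm above its underside. The empty crate's -y slot (62 mm from its middle) belongs over this lip.
- empty_centre (a point): centre of the empty white crate (same shape, about 0.32 kg; starts on the bench): mid-length, mid-width, 31 mm above its underside. y along the crate, orange card on its -y end. Home: 30 mm along the loaded crate's -y (straight above the blue crate), underside 56 mm above the loaded crate's.
- empty_grip (a point): top middle of the empty crate's divider, the grip: an upright wall across the crate's middle, 12 mm thick (in y), 110 mm wide (in x), its top 54 mm above the underside. Clear space 83 mm long either side of it; the crate's inner floor is 43 mm below this point.
- bowl_a: small blue bowl, 74 mm across, 36 mm high, in the -y compartment of the loaded crate; origin under its centre
- bowl_b: the same in the +y compartment of the loaded crate
- empty: the empty white crate again: origin at the centre of its underside
- teacup: bystander: white cup, 62 mm across, 45 mm high, between the stack and the empty crate; origin under its centre
- plates: bystander: pile of white plates, 156 mm across, 56 mm high, at the back; origin under its centre
- dark_bowls: bystander: pile of black bowls, 120 mm across, 80 mm high, at the back; origin under its centre
- big_bowl: bystander: large white bowl with a dark rim, 150 mm across, 71 mm high, at the back; origin under its centre
- cleaner: bystander: green bottle, 56 mm across, 150 mm high, at the left side; origin under its centre
- tape: bystander: grey desk tape dispenser, 150 x 60 mm, 102 mm high, at the right side; origin under its centre

How it is judged:
On the way, in this order (a step that is already met when the one before it is completed fails the run):
1. the loaded crate has dropped home over the blue crate's lip and sits level (y of loaded in the frame of bottom between 0.023 and 0.037 m and x of loaded in the frame of bottom between -0.01 and 0.01 m and z of loaded in the frame of bottom between 0.053 and 0.059 m and angle between the y axis of loaded and the y axis of bottom, either way round below 0.1 rad and angle between loaded's own z axis and vertical below 0.025 rad), for 0.2 s.
2. the empty crate has dropped home over the loaded crate's lip and sits level (y of empty_centre in the frame of loaded between -0.037 and -0.023 m and x of empty_centre in the frame of loaded between -0.01 and 0.01 m and z of empty_centre in the frame of loaded between 0.084 and 0.09 m and angle between the y axis of empty_centre and the y axis of loaded, either way round below 0.1 rad and angle between empty_centre's own z axis and vertical below 0.025 rad), for 0.2 s.
At the end, for the whole second after the job is handed in: Loaded crate on the blue one, shifted 30 mm (+-7) to its +y; empty crate on the loaded one, shifted 30 mm (+-7) to its -y; each 56 mm (+-3) above the one below, sides within 10 mm and 0.1 rad of line, tilt under 0.025 rad; both bowls upright in the loaded crate (all of step 1 and all of step 2 and z of bowl_a in the frame of loaded between 0.005 and 0.02 m and x of bowl_a in the frame of loaded between -0.05 and 0.05 m and y of bowl_a in the frame of loaded between -0.085 and 0.085 m and angle between each of bowl_a, bowl_b's own z axis and vertical below 0.2 rad and z of bowl_b in the frame of loaded between 0.005 and 0.02 m and x of bowl_b in the frame of loaded between -0.05 and 0.05 m and y of bowl_b in the frame of loaded between -0.085 and 0.085 m); the robot touches nothing.
It fails at once if the loaded crate is lifted off the blue crate (underside more than 76 mm above the blue crate's) or knocked off it (z of loaded in the frame of bottom above 0.076 m or z of loaded in the frame of bottom below 0.045 m).
It fails at once if a bowl leaves the loaded crate or tips over (0.7 rad) (z of any of bowl_a, bowl_b in the frame of loaded above 0.045 m or z of any of bowl_a, bowl_b in the frame of loaded below -0.01 m or angle between any of bowl_a, bowl_b's own z axis and vertical above 0.7 rad).
It fails at once if the blue crate is shoved more than 40 mm (distance of bottom from where it was at the start of the episode above 0.04 m).
It fails at once if the empty crate is let go over the stack while still more than 20 mm above its place (horizontal distance between empty_centre and loaded below 0.1 m and z of empty_centre in the frame of loaded above 0.107 m and contact force between the fingers and empty below 0.05 N).
It fails at once if a bystander is moved more than 30 mm or tipped (0.4 rad) (distance of any of teacup, plates, dark_bowls, big_bowl, cleaner, tape from where it was at the start of the episode above 0.03 m or angle between any of teacup, plates, dark_bowls, big_bowl, cleaner, tape's own z axis and vertical above 0.4 rad).
It also fails if it takes over 54 s, if anything falls off the work surface, if the arm or the gripper's body presses on something with over 40 N, if the wrist force passes 120 N, or if a joint passes its speed limit or range.

## Robot

A 7-joint arm with a two-finger parallel gripper is mounted at the origin on the work surface. World frame = base frame: x ahead of the robot, y to its left, z up, the work surface at z = 0. Lengths are in m, angles in rad, forces in N, time in s.
With the tool pointing down it reaches from about 0.425 to 0.875 m from the base axis. Payload 9.9 kg.
Tool frame: the origin (TCP) lies midway between the tips of the shut fingers; the grasp point (between the pads) lies 19 mm behind it (hold_point_z is the distance from the TCP to the grasp point, in m); z points along the fingers, x is the direction in which the jaws open and shut, and the axes are right-handed (so a half turn about z gives the same grasp; the last joint's range is limited). The gripper opens to 85 mm and grips with 20 to 120 N. Pads are 22 mm wide; open, the fingers measure 114 mm over their backs; the gripper's body (76 mm by 85 mm) begins 54 mm behind the grasp point. The pads swing forward as they close: fully open they stand 13 mm farther back than shut.
Start: joints at [1.075, 0.576, 0.025, 1.437, -0.015, 1.129, -0.057], TCP at [0.27, -0.619, 0.231] pointing down, gripper open.
Joint ranges: [-2.76, 2.76], [-0.34, 2.15], [-1.52, 1.57], [0.19, 2.46], [-1.09, 4.23], [0.17, 1.99], [-2.82, 2.82]. Speed limits (rad/s): [2.22, 2.22, 3.01, 3.01, 3.14, 3.14, 3.14].

## Interface

Orientations are given as a 3x3 rotation matrix whose columns are the frame's x, y, z axes.
In Python, from rig import state, snapshot, finish_job, hold_point_z gives the robot as it stands. The module is installed in compiled form; this text tells all that it offers.
- The arm moves only by the shell command python3 -m handwheel 'ROWS' [OPENING] [FORCE]. ROWS is JSON, a list of rows, each a list of 6 numbers: the shift along the tool's x, y, z each as a share of 60 mm, from -1 to 1, then the turn, a rotation vector about the tool's x, y, z each as a share of 0.15 rad, from -1 to 1. In form: [[dx, dy, dz, ax, ay, az], ...]. A call has exactly 8 rows; each row shifts and turns the pose as measured when the row begins, along the tool's axes as they then stand; what a row does not reach is not made up. A row lasts 1/8 s, in which the tool goes at most 62.5 mm and 10.7 degrees, less where a joint would pass 70% of its speed; a pose out of reach is approached as far as the arm can. A call with a number of a shift or a turn outside -1 to 1 is refused whole. A call with a gripper value outside its range is refused whole. OPENING is the opening, from 0 (shut) to 1 (fully open), set as the call begins (- or left out, the last holds). The fingers move at their own pace and stop on an object; FORCE is the grip in N (left out, the last holds). Time passes only in rows, so rows that do not move let the fingers close, or fill a call up. It gives the time, the measured TCP pose, the force and the opening at its end, in the units of the state.
- state(): the state, without advancing time (a new reading comes with each control period).
- snapshot(name): name is "scene" or "top" or "wrist"; returns a dict with "frame" (420x560x3 uint8, blue, green, red), "fx", "fy", "cx", "cy" (pixels), "R" (3x3) and "t" (3): a world point X has camera coordinates R X + t; the wrist camera has in their place "hand_eye" (4x4, takes a point from camera to tool coordinates, whose origin is the TCP and whose axes are the tool frame's). Camera axes: x right, y down, z forward; pixel columns grow to the right and rows downward; lengths in m; the calibration is good to about 2 mm. The wrist camera is an equidistant fisheye: a pixel r from the principal point sees the ray r / f radians off the axis. A picture is of the moment at which its call begins: read the wrist's pose just before it. There is no depth.
- finish_job(): hands the job in, once; it reports no verdict.
The state is a dict: "time_s": time; "joints": joint angles; "qvel": joint speeds; "tau": joint torques, N m; "tcp_pos": TCP position; "orientation": TCP orientation; "wrist_force": force on the tool from outside, world axes, zero at the start; "torque": the same for the moment, N m; "gripper_width": finger opening in m.
Only numpy, scipy, OpenCV 4.12 (cv2) and the standard library are available. Lean on these libraries where they do the work, as an engineer would, in place of code of your own. Each camera call takes 0.05 s, during which the arm holds its last target.

## Working session

There is one attempt and no reset: what is moved stays moved. The work goes in short steps, Python scripts to look and compute and a shell command to move; the robot and the scene stay as the last step left them, time stands still between calls to the robot, and variables do not carry over. Pictures are saved under pics/ and viewed, and the job is handed in when it is done.

```bash
mkdir -p pics
cat > h.py <<'E'
import numpy as np, cv2
from rig import state, snapshot, hold_point_z
def snap(n,tag):
    s=state(); d=snapshot(n); cv2.imwrite(f'pics/{tag}.png',d['frame']); np.save(f'pics/{tag}.npy',{'d':d,'s':s},allow_pickle=True); return d,s
def load(tag): 
    o=np.load(f'pics/{tag}.npy',allow_pickle=True).item(); return o['d'],o['s']
def px2w(d,u,v,z):
    R=np.array(d['R']);t=np.array(d['t']); r=R.T@np.array([(u-d['cx'])/d['fx'],(v-d['cy'])/d['fy'],1]); c=-R.T@t
    return c+r*(z-c[2])/r[2]
def w2px(d,X):
    p=np.array(d['R'])@np.array(X)+np.array(d['t']); return d['fx']*p[0]/p[2]+d['cx'],d['fy']*p[1]/p[2]+d['cy']
def crop(tag,x0,y0,x1,y1,k,out):
    im=cv2.imread(f'pics/{tag}.png')[y0:y1,x0:x1]; cv2.imwrite(f'pics/{out}.png',cv2.resize(im,None,fx=k,fy=k,interpolation=cv2.INTER_CUBIC))
E
python3 - <<'E'
from h import *
for n in ['scene','top','wrist']:
    d,s=snap(n,n+'0')
    if n!='wrist': print(n,d['fx'],d['cx'],d['cy'],-np.array(d['R']).T@d['t'],np.array(d['R']).round(3).tolist())
    else: print(d)if 0 else print(d['fx'],d['hand_eye'])
print(s, hold_point_z)
E
```

```text
scene 452.0632934219176 286.6410849354244 202.89173498032406 [ 1.38972879 -0.15893033  1.09280254] [[0.21, 0.978, -0.018], [0.755, -0.174, -0.632], [-0.621, 0.119, -0.775]]
top 438.3453007561658 277.94586534226033 209.31689958314686 [0.43206715 0.00514043 1.39201463] [[0.02, -1.0, 0.022], [-0.989, -0.023, -0.148], [0.149, -0.019, -0.989]]
325.19226210127806 [[ 9.99999651e-01  7.41102124e-04 -3.84799760e-04  1.57337811e-04]
 [-5.89358258e-04  9.52831006e-01  3.03500786e-01 -7.75637962e-02]
 [ 5.91574220e-04 -3.03500453e-01  9.52831110e-01 -1.43258399e-01]
 [ 0.00000000e+00  0.00000000e+00  0.00000000e+00  1.00000000e+00]]
{'time_s': 0.1, 'joints': array([ 1.07518428,  0.57642459,  0.02483912,  1.43781417, -0.01502888,
        1.12898383, -0.0564907 ]), 'qvel': array([ 0.00020469, -0.0013996 ,  0.0004402 , -0.00156475,  0.00059937,
       -0.00213098,  0.00229104]), 'tau': array([ 6.60446560e-03, -7.67297888e+01,  2.25804314e+00, -2.86600935e+01,
        1.59185840e-02,  8.68545205e-03, -4.56621160e-05]), 'tcp_pos': array([ 0.27004479, -0.61819706,  0.23054792]), 'orientation': array([[ 4.00303520e-01, -9.16382404e-01, -6.17414464e-04],
       [-9.16381472e-01, -4.00303994e-01,  1.30755221e-03],
       [-1.44537131e-03,  4.23694246e-05, -9.99998955e-01]]), 'wrist_force': array([ 0.29072533, -0.42803777, -0.30748599]), 'torque': array([ 0.01215307,  0.03754939, -0.01628999]), 'gripper_width': 0.08516839068991365} 0.0187
```

View pics/scene0.png

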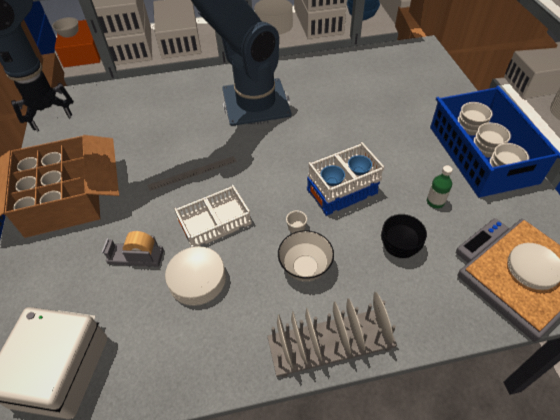

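View pics/top0.png

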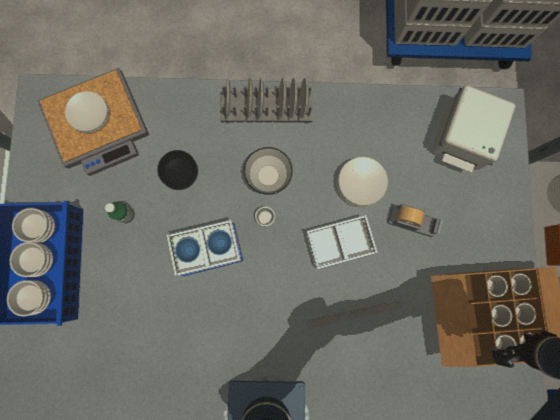

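View pics/wrist0.png

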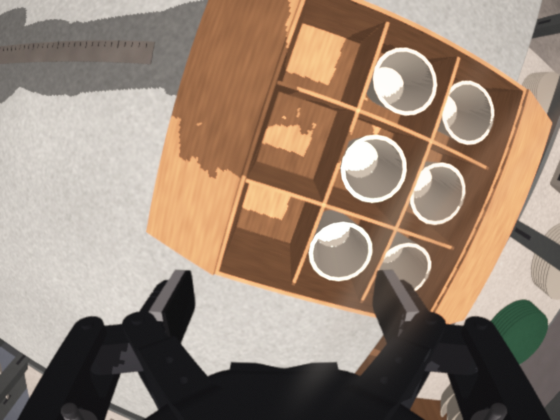

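The scene and top views show the stack around top px (205,247), the empty crate at (340,242), and the cup at (264,216). I'll enlarge these.

Run:
```python
from h import *
crop('top0',155,205,255,285,8,'t1'); crop('top0',295,205,395,285,8,'t2'); crop('scene0',290,130,400,220,7,'s1')
```

```text
(no output)
```

View pics/t1.png

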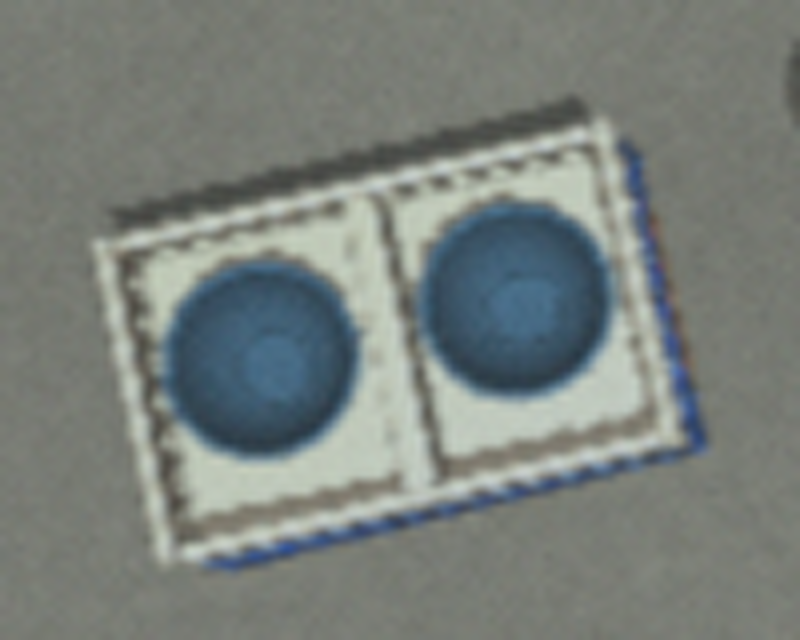

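View pics/t2.png

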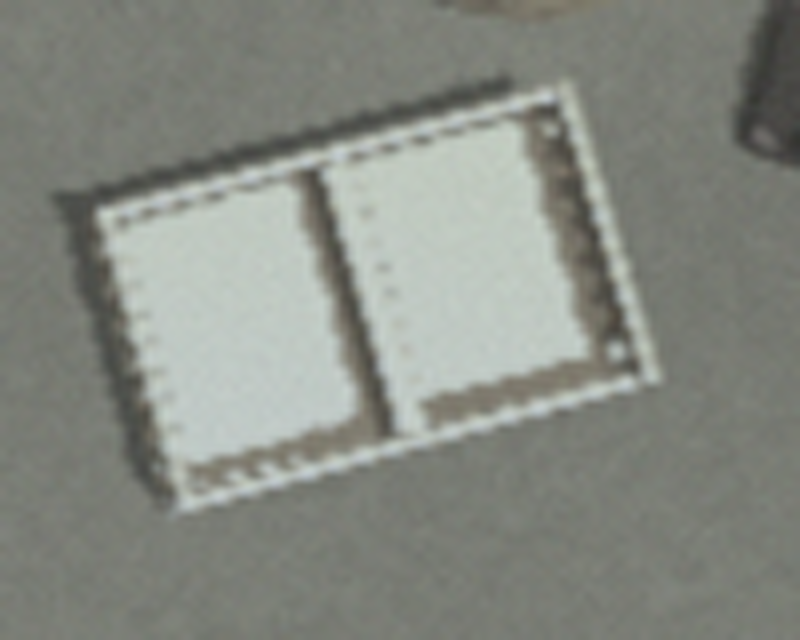

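View pics/s1.png

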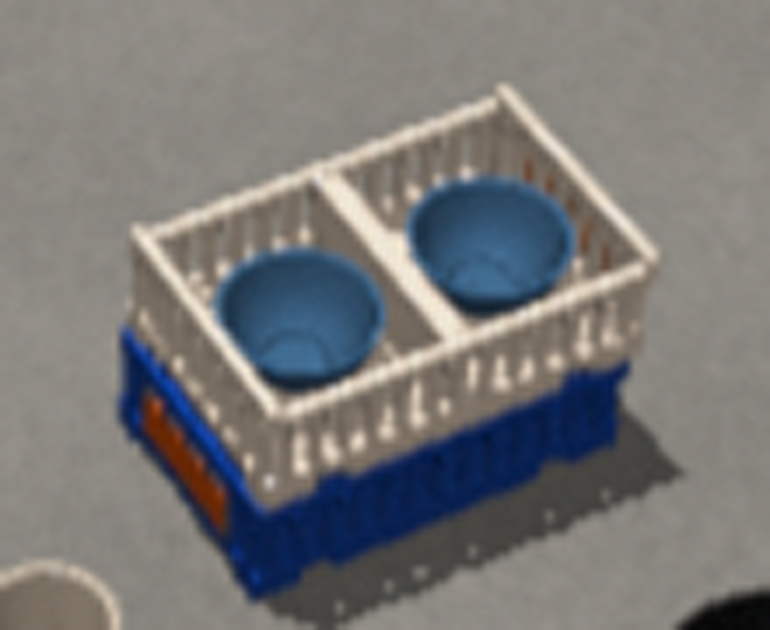

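```bash
cat > fit.py <<'E'
from h import *
from scipy.optimize import least_squares
def fit(d,pts,z,L=.19,W=.12,yaw0=0.2):
    P=np.array([px2w(d,u,v,z)[:2] for u,v in pts])   # order: (+x,+y),(+x,-y),(-x,-y),(-x,+y)
    loc=np.array([[W/2,L/2],[W/2,-L/2],[-W/2,-L/2],[-W/2,L/2]])
    f=lambda q:(np.array([q[0],q[1]])+loc@np.array([[np.cos(q[2]),np.sin(q[2])],[-np.sin(q[2]),np.cos(q[2])]])-P).ravel()
    r=least_squares(f,[*P.mean(0),yaw0]); return r.x, r.fun.reshape(-1,2)
E
python3 - <<'E'
from fit import *
d,_=load('top0')
g=lambda p,o:[(a/8+o[0]-.44,b/8+o[1]-.44) for a,b in p]
print(fit(d,g([(97,242),(603,120),(690,442),(165,562)],(155,205)),.124))
print(fit(d,g([(97,210),(568,88),(657,378),(178,512)],(295,205)),.062))
ds,_=load('scene0'); k=lambda p:[(a/7+290-.43,b/7+130-.43) for a,b in p]
print(fit(ds,k([(655,258),(275,415),(138,228),(502,88)]),.124))
print(px2w(d,264,214,.045), px2w(ds,297,214,.045))
E
```

```text
(array([0.50804621, 0.19404922, 0.26078474]), array([[ 0.00035288,  0.00057641],
       [ 0.00098261, -0.00257794],
       [ 0.00071688,  0.00178996],
       [-0.00205237,  0.00021157]]))
(array([ 0.53738317, -0.21545215,  0.28148484]), array([[ 0.00076032,  0.00135847],
       [ 0.00251194, -0.00027675],
       [-0.0022911 , -0.00078308],
       [-0.00098116, -0.00029864]]))
(array([0.50831817, 0.191862  , 0.25899994]), array([[ 0.00074641,  0.00308721],
       [ 0.00100866, -0.0017042 ],
       [-0.00010629, -0.00388996],
       [-0.00164878,  0.00250694]]))
[0.61905327 0.02272689 0.045     ] [0.59753071 0.02270176 0.045     ]
```

```bash
cat > plan.py <<'E'
from h import *
from scipy.spatial.transform import Rotation as Ro
import sys
def plan(target,yaw,n=8,vmax=.05,wmax=.14):
    s=state(); p=np.array(s['tcp_pos']);R=Ro.from_matrix(np.array(s['orientation']))
    c,sn=np.cos(yaw),np.sin(yaw); T=Ro.from_matrix(np.array([[c,sn,0],[sn,-c,0],[0,0,-1.]]))
    for _ in range(n):
        d=R.inv().apply(np.array(target)-p); m=np.linalg.norm(d); d*=min(1,vmax/max(m,1e-9))
        w=(R.inv()*T).as_rotvec(); m=np.linalg.norm(w); w*=min(1,wmax/max(m,1e-9))
        r=np.r_[d/.06,w/.15].round(2); print(r.tolist(),end=',\n')
        p=p+R.apply(r[:3]*.06); R=R*Ro.from_rotvec(r[3:]*.15)
    print('end err mm',((np.array(target)-p)*1e3).round(1),'rot',(R.inv()*T).as_rotvec().round(3))
x,y,z,yaw=map(float,sys.argv[1:5]); plan([x,y,z],yaw,*(float(a) if i else int(a) for i,a in enumerate(sys.argv[5:])))
E
python3 plan.py .539 .07 .19 .26
```

```text
[-0.59, -0.59, 0.05, -0.0, 0.0, -0.93],
[-0.5, -0.66, 0.05, -0.0, 0.0, -0.93],
[-0.4, -0.73, 0.05, -0.0, 0.0, -0.93],
[-0.3, -0.78, 0.05, -0.0, 0.0, -0.93],
[-0.19, -0.81, 0.05, -0.0, 0.0, -0.93],
[-0.07, -0.83, 0.04, -0.0, 0.0, -0.93],
[0.04, -0.83, 0.05, -0.0, 0.0, -0.93],
[0.16, -0.82, 0.04, -0.0, 0.0, -0.93],
end err mm [123.  316.1 -18.2] rot [-0.001  0.    -0.303]
```

```bash
python3 -m handwheel '[[-0.59,-0.59,0,0,0,-0.93],[-0.5,-0.66,0,0,0,-0.93],[-0.4,-0.73,0,0,0,-0.93],[-0.3,-0.78,0,0,0,-0.93],[-0.19,-0.81,0,0,0,-0.93],[-0.07,-0.83,0,0,0,-0.93],[0.04,-0.83,0,0,0,-0.93],[0.16,-0.82,0,0,0,-0.93]]' 1 40; python3 plan.py .539 .07 .19 .26
```

```text
time_s: 1.15
tcp_pos: [0.4123, -0.236, 0.2285]
orientation: [[1.0, -0.014, -0.003], [-0.014, -1.0, 0.001], [-0.003, -0.001, -1.0]]
wrist_force: [0.8, 0.2, 0.2]
gripper_width: 0.0854
[0.31, -0.77, 0.1, -0.0, 0.01, -0.93],
[0.41, -0.72, 0.1, -0.01, 0.01, -0.9],
[0.5, -0.66, 0.09, 0.0, -0.0, 0.0],
[0.5, -0.66, 0.1, 0.0, -0.0, 0.0],
[0.51, -0.66, 0.09, 0.0, -0.0, 0.0],
[0.5, -0.66, 0.1, 0.0, -0.0, 0.0],
[0.34, -0.43, 0.06, 0.0, -0.0, 0.0],
[-0.0, 0.0, -0.0, 0.0, -0.0, 0.0],
end err mm [-0.2 -0.2  0. ] rot [ 0.    -0.     0.001]
```

```bash
python3 -m handwheel '[[0.31,-0.77,0.1,0,0,-0.93],[0.41,-0.72,0.1,0,0,-0.9],[0.5,-0.66,0.1,0,0,0],[0.5,-0.66,0.1,0,0,0],[0.5,-0.66,0.1,0,0,0],[0.5,-0.66,0.1,0,0,0],[0.34,-0.43,0.06,0,0,0],[0,0,0,0,0,0]]'
python3 - <<'E'
from h import *
snap('wrist','w1');snap('scene','sc1');snap('top','tp1')
E
python3 plan.py .539 .07 .065 .26
```

```text
time_s: 2.15
tcp_pos: [0.5392, 0.0851, 0.1871]
orientation: [[0.962, 0.273, -0.002], [0.273, -0.962, 0.001], [-0.002, -0.002, -1.0]]
wrist_force: [-0.6, -0.2, -0.3]
gripper_width: 0.0852
[-0.02, 0.07, 0.83, 0.0, 0.02, 0.08],
[-0.01, 0.07, 0.83, 0.0, -0.0, -0.0],
[-0.01, 0.04, 0.38, 0.0, -0.0, -0.0],
[-0.0, -0.0, -0.0, 0.0, -0.0, -0.0],
[-0.0, -0.0, -0.0, 0.0, -0.0, -0.0],
[-0.0, -0.0, -0.0, 0.0, -0.0, -0.0],
[-0.0, -0.0, -0.0, 0.0, -0.0, -0.0],
[-0.0, -0.0, -0.0, 0.0, -0.0, -0.0],
end err mm [-0.1  0.1  0. ] rot [ 0.    -0.    -0.001]
```

View pics/w1.png

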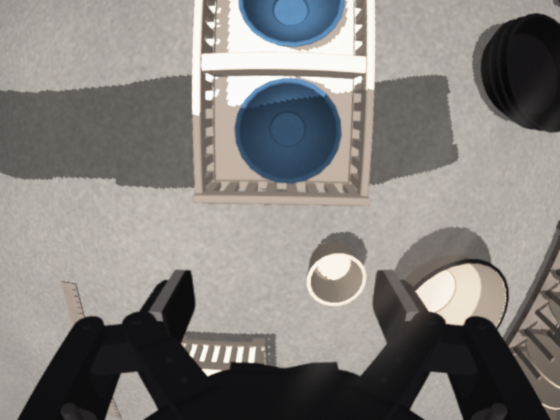

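View pics/sc1.png

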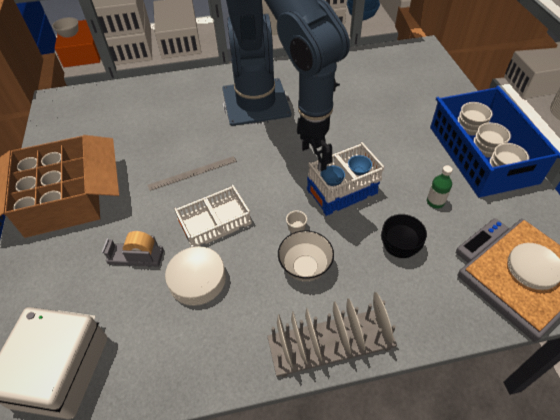

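Wrist view: the loaded crate's near lip runs from (194,197) to (368,200), and the cup is at (337,278), clear of the fingers. I'll localise the lip by fisheye.

```bash
cat >> h.py <<'E'
def wpx(d,s,u,v,z):
    a=np.array([(u-d['cx'])/d['fx'],(v-d['cy'])/d['fy']]); th=np.hypot(*a); r=np.r_[a/th*np.sin(th),np.cos(th)] if th>1e-9 else np.array([0,0,1.])
    H=np.array(d['hand_eye']); R=np.array(s['orientation']); c=R@H[:3,3]+s['tcp_pos']; r=R@H[:3,:3]@r
    return c+r*(z-c[2])/r[2]
E
python3 - <<'E'
from h import *
crop('w1',180,170,390,215,3.8,'w1c') if 0 else crop('w1',180,40,390,215,3,'w1c')
d,s=load('w1')
A=wpx(d,s,194,203,.124);B=wpx(d,s,368,203,.124);print(A,B,np.arctan2(*(B-A)[1::-1]),np.linalg.norm(B-A),(A+B)/2)
C=wpx(d,s,337,278,.045);print('cup',C)
E
```

```text
[0.47550587 0.08667906 0.124     ] [0.58869396 0.11884553 0.124     ] 0.2768862109929586 0.11766997806735435 [0.53209991 0.1027623  0.124     ]
cup [0.61318409 0.02090833 0.045     ]
```

View pics/w1c.png

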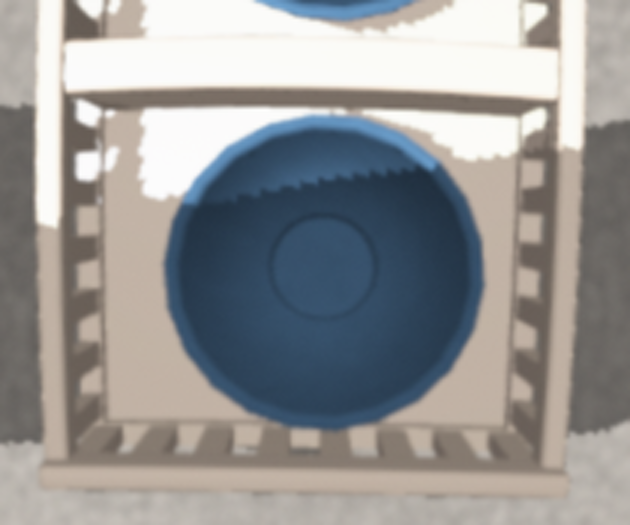

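```bash
python3 plan.py .539 .0755 .066 .263 3
```

```text
[-0.01, 0.04, 0.83, 0.0, 0.02, 0.06],
[-0.0, 0.03, 0.83, 0.0, -0.0, -0.0],
[-0.01, 0.02, 0.36, 0.0, -0.0, -0.0],
end err mm [ 0.2  0.1 -0.2] rot [ 0.    -0.    -0.001]
```

```bash
python3 -m handwheel '[[-0.01,0.16,0,0,0,0.09],[0,0,0.4,0,0.02,0],[0,0,0.7,0,0,0],[0,0,0.6,0,0,0],[0,0,0.34,0,0,0],[0,0,0,0,0,0],[0,0,0,0,0,0],[0,0,0,0,0,0]]';python3 plan.py .539 .0755 .066 .263 1
python3 - <<'E'
from h import *
snap('wrist','w2')
E
```

```text
time_s: 3.3
tcp_pos: [0.543, 0.057, 0.0655]
orientation: [[0.972, 0.235, 0.006], [0.236, -0.972, -0.005], [0.005, 0.007, -1.0]]
wrist_force: [-0.2, 0.4, -0.2]
gripper_width: 0.0856
[0.01, -0.32, -0.01, 0.05, -0.03, -0.17],
end err mm [-0.1 -0.3  0.1] rot [-0.001 -0.     0.   ]
```

View pics/w2.png

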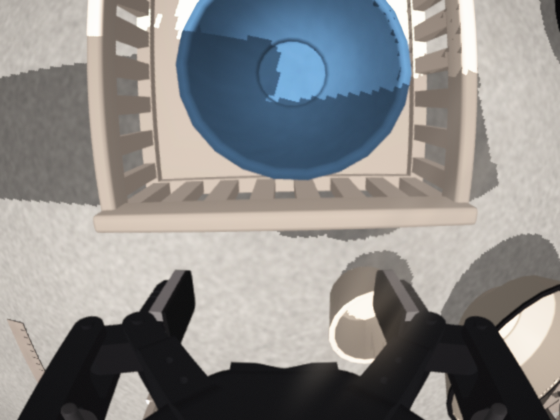

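```bash
python3 -m handwheel '[[0,-0.1,0,0.04,-0.03,-0.17],[0,-0.1,0,0,0,0],[0,-0.06,0,0,0,0],[0,-0.05,0,0,0,0],[0,-0.05,0,0,0,0],[0,-0.05,0,0,0,0],[0,-0.0,0,0,0,0],[0,0,0,0,0,0]]';python3 plan.py .539 .0755 .066 .263 1
```

```text
time_s: 4.35
tcp_pos: [0.5369, 0.0834, 0.0667]
orientation: [[0.965, 0.263, 0.002], [0.263, -0.965, 0.0], [0.002, 0.001, -1.0]]
wrist_force: [0.1, -0.2, -0.0]
gripper_width: 0.0856
[-0.0, 0.14, 0.01, 0.0, -0.02, 0.02],
end err mm [-0.1  0.2 -0.1] rot [0.001 0.001 0.   ]
```

```bash
python3 -m handwheel '[[0,-0.05,0,0,0,0],[0,-0.05,0,0,0,0],[0,-0.05,0,0,0,0],[0,-0.05,0,0,0,0],[0,-0.05,0,0,0,0],[0,-0.05,0,0,0,0],[0,-0.0,0,0,0,0],[0,0,0,0,0,0]]'
python3 - <<'E'
from h import *
snap('wrist','w3');snap('top','tp3');crop('top0',155,185,275,285,3,'x'); crop('tp3',155,185,275,285,6,'tp3c')
E
```

```text
time_s: 5.35
tcp_pos: [0.5323, 0.0996, 0.0666]
orientation: [[0.965, 0.261, 0.003], [0.261, -0.965, -0.002], [0.002, 0.003, -1.0]]
wrist_force: [1.3, -2.7, -0.1]
gripper_width: 0.0857
```

View pics/w3.png

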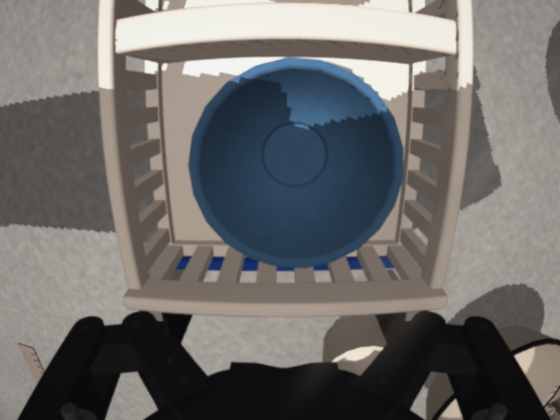

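View pics/tp3c.png

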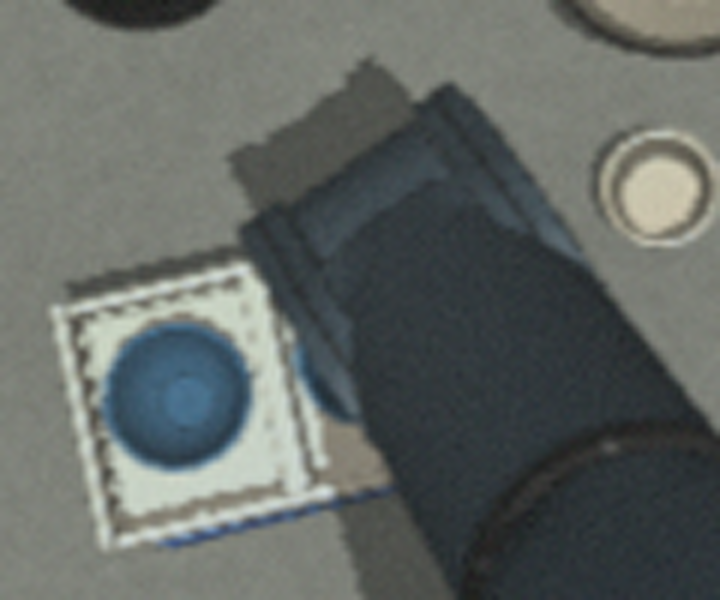

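Run:
```python
from h import *
d,s=load('w3')
c,sn=np.cos(.263),np.sin(.263)
for z in(.118,.124):
  A=wpx(d,s,126,311,z);B=wpx(d,s,446,307,z);M=(A+B)/2; r=M[:2]-[.5321,.1022]
  print(np.linalg.norm(B-A),np.arctan2(*(B-A)[1::-1]),'local',r@[c,sn],r@[-sn,c])
d,s=load('tp3')
A=px2w(d,52/6+155-.4,312/6+185-.4,.124);B=px2w(d,107/6+155-.4,550/6+185-.4,.124);print(A,B,np.arctan2(*(A-B)[1::-1]))
r=(A+B)[:2]/2-[.5081,.193];print(r@[c,sn],r@[-sn,c]-.095)
```

```text
0.11962539735323782 0.2760294117242453 local 0.00014286379351427885 0.008249141643853415
0.11179509001356613 0.27602941172424506 local 5.62799892419935e-05 0.012655713411304705
[0.5357922 0.3102346 0.124    ] [0.42338429 0.27772411 0.124     ] 0.281536758269423
-0.001278893257334543 0.009919566002292046
```

```bash
python3 -m handwheel '[[0,-0.05,0,0,0,0],[0,-0.05,0,0,0,0],[0,-0.05,0,0,0,0],[0,-0.05,0,0,0,0],[0,-0.05,0,0,0,0],[0,-0.05,0,0,0,0],[0,-0.0,0,0,0,0],[0,0,0,0,0,0]]'
python3 - <<'E'
from h import *
d,s=snap('wrist','w4');snap('top','tp4');snap('scene','sc4'); crop('tp4',155,185,275,285,6,'tp4c'); crop('sc4',290,130,400,220,7,'sc4c')
c,sn=np.cos(.263),np.sin(.263); r=s['tcp_pos'][:2]-[.5321,.1022]; print(r@[c,sn],r@[-sn,c])
E
```

```text
time_s: 6.45
tcp_pos: [0.5273, 0.1178, 0.0666]
orientation: [[0.966, 0.26, 0.002], [0.26, -0.966, -0.003], [0.002, 0.003, -1.0]]
wrist_force: [1.5, -3.3, 1.0]
gripper_width: 0.0856
-0.000609404453264739 0.016269759370700226
```

View pics/sc4c.png

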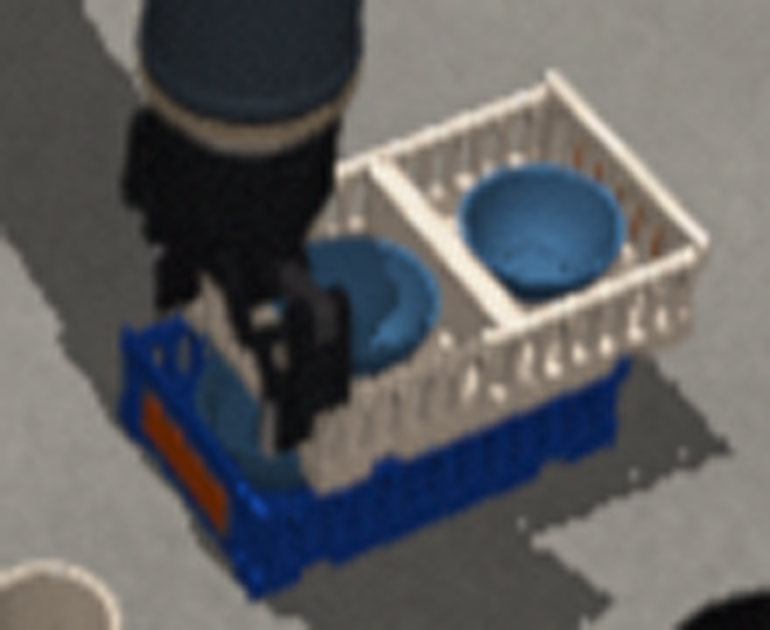

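View pics/tp4c.png

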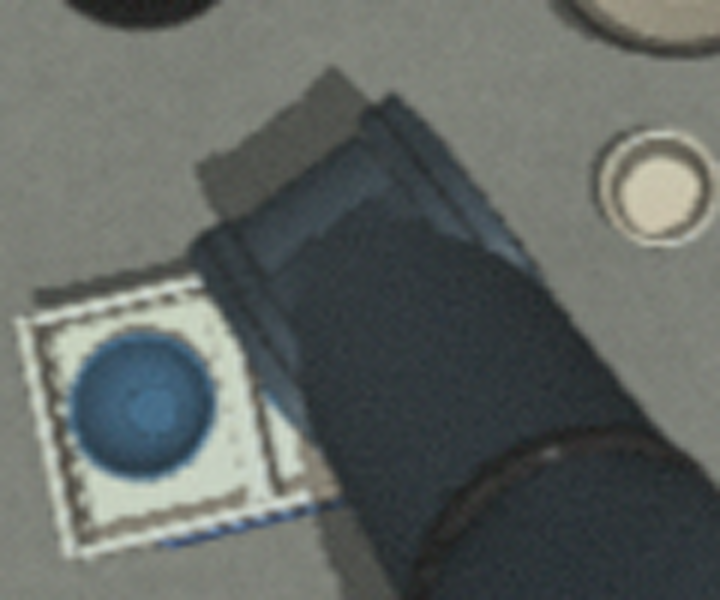

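Run:
```python
from h import *
c,sn=np.cos(.263),np.sin(.263);X=np.array([c,sn]);Y=np.array([-sn,c]);o=np.array([.5081,.193])
for n,off,z in [('sc0',0,.124)]+[('sc4',f,z) for f in(.024,.027,.03) for z in(.118,.124)]:
  d,_=load('scene0'); t=load('tp4')[0]
  print(n,off,z,[ (np.array([7*(w2px(d,[*(o+sx*.06*X+(.095+off)*Y),z])[i]-[290,130][i]+.43) for i in(0,1)])).round(0).tolist() for sx in(1,-1)],
   [ (np.array([6*(w2px(t,[*(o+sx*.06*X+(.095+off)*Y),z])[i]-[155,185][i]+.43) for i in(0,1)])).round(0).tolist() for sx in(1,-1)])
```

```text
sc0 0 0.124 [[665.0, 256.0], [508.0, 84.0]] [[74.0, 301.0], [126.0, 546.0]]
sc4 0.024 0.118 [[710.0, 247.0], [552.0, 76.0]] [[27.0, 314.0], [79.0, 558.0]]
sc4 0.024 0.124 [[712.0, 237.0], [553.0, 66.0]] [[24.0, 313.0], [76.0, 558.0]]
sc4 0.027 0.118 [[716.0, 245.0], [557.0, 74.0]] [[21.0, 316.0], [72.0, 560.0]]
sc4 0.027 0.124 [[718.0, 235.0], [559.0, 64.0]] [[18.0, 315.0], [70.0, 560.0]]
sc4 0.03 0.118 [[721.0, 242.0], [563.0, 71.0]] [[15.0, 317.0], [66.0, 561.0]]
sc4 0.03 0.124 [[724.0, 232.0], [564.0, 61.0]] [[12.0, 316.0], [63.0, 562.0]]
```

```bash
python3 -m handwheel '[[0,-0.04,0,0,0,0],[0,-0.03,0,0,0,0],[0,0,0,0,0,0],[0,0,0,0,0,0],[0,0,0,0,0,0],[0,0,0,0,0,0],[0,0,0,0,0,0],[0,0,0,0,0,0]]'
python3 - <<'E'
from h import *
d,s=snap('wrist','w5');snap('scene','sc5');  crop('sc5',290,130,400,220,7,'sc5c')
c,sn=np.cos(.263),np.sin(.263); r=s['tcp_pos'][:2]-[.5321,.1022]; print(r@[c,sn],r@[-sn,c])
E
```

```text
time_s: 7.6
tcp_pos: [0.5263, 0.121, 0.0666]
orientation: [[0.966, 0.259, 0.003], [0.259, -0.966, -0.004], [0.002, 0.004, -1.0]]
wrist_force: [1.6, -4.2, 1.7]
gripper_width: 0.0852
-0.0006875348450876345 0.01970541378546948
```

View pics/sc5c.png

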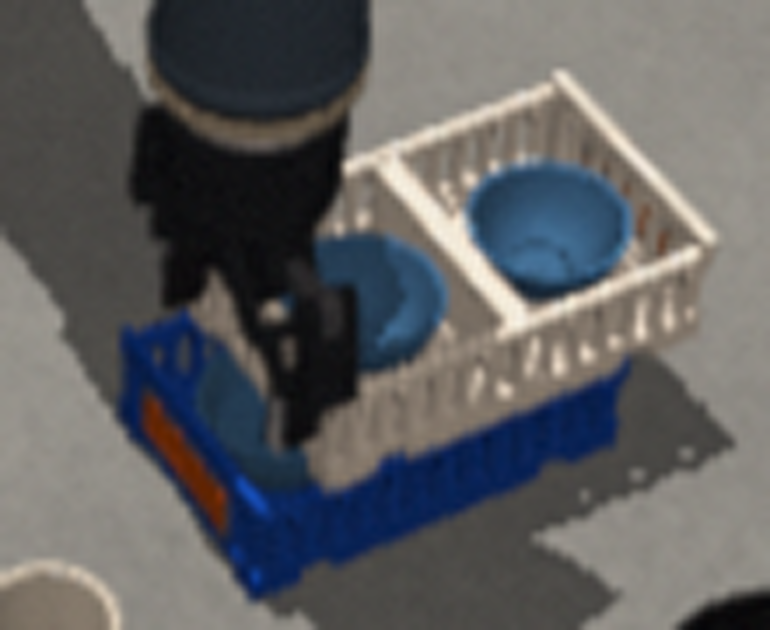

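View pics/w5.png

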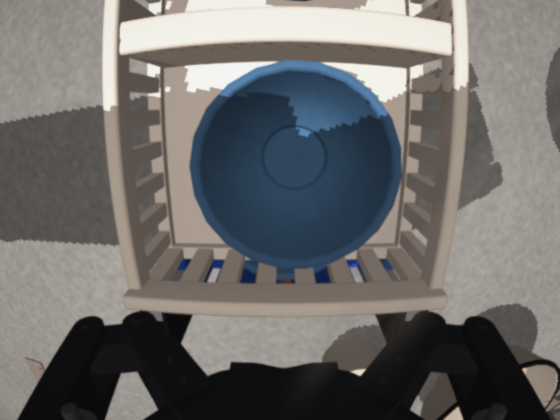

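```bash
python3 -m handwheel '[[0,0.1,0,0,0,0],[0,0.3,0,0,0,0],[0,0.6,-0.3,0,0,0],[0,0.8,-0.6,0,0,0],[0,0.8,-0.6,0,0,0],[0,0.8,-0.6,0,0,0],[0,0.8,-0.3,0,0,0],[0,0.5,0,0,0,0]]'
python3 - <<'E'
from h import *
snap('scene','sc6');  crop('sc6',290,130,410,220,6.5,'sc6c');snap('top','tp6');  crop('tp6',145,205,245,285,8,'tp6c')
E
```

```text
time_s: 8.7
tcp_pos: [0.6014, -0.162, 0.2153]
orientation: [[0.964, 0.264, 0.002], [0.264, -0.964, -0.0], [0.002, 0.001, -1.0]]
wrist_force: [-0.1, -0.3, -0.2]
gripper_width: 0.0855
```

View pics/sc6c.png

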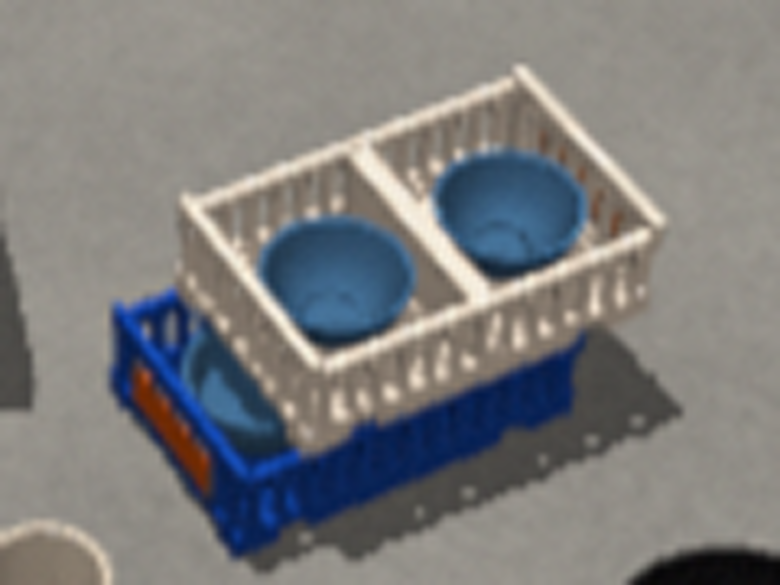

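View pics/tp6c.png

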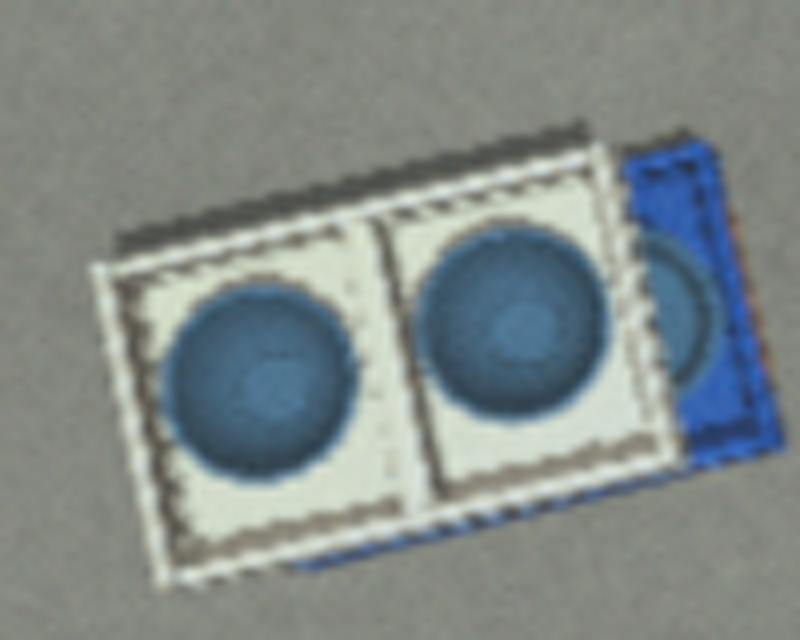

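Run:
```python
from h import *
from scipy.optimize import least_squares
ds=load('scene0')[0];dt=load('top0')[0]
def cor(q):
    x,y,yaw,z,p=q;c,s=np.cos(yaw),np.sin(yaw)
    return [[x+a*c-b*s,y+a*s+b*c,z+b*p] for a,b in[(.06,.095),(.06,-.095),(-.06,-.095),(-.06,.095)]]
pr=lambda q:np.array([w2px(d,X) for d in(ds,dt) for X in cor(q)])
g=lambda p,o,k:np.array([(a/k+o[0]-.5+.5/k,b/k+o[1]-.5+.5/k) for a,b in p])
o0=np.r_[g([(655,258),(275,415),(138,228),(502,88)],(290,130),7),g([(97,242),(603,120),(690,442),(165,562)],(155,205),8)]
k=780/120
o1=np.r_[g([(663,220),(318,368),(183,202),(520,70)],(290,130),k),g([(95,267),(603,146),(682,464),(163,586)],(145,205),8)]
f0=least_squares(lambda q:(pr([*q,.124,0])-o0).ravel(),[.508,.193,.26]);print(f0.x,f0.fun.round(2))
bias=f0.fun.reshape(-1,2)
f1=least_squares(lambda q:(pr(q)-o1-bias).ravel(),[.5,.22,.26,.12,0]);print(f1.x.round(4),f1.fun.round(2))
y=f0.x[2];r=f1.x[:2]-f0.x[:2];print('x',r@[np.cos(y),np.sin(y)],'y',r@[-np.sin(y),np.cos(y)],'dyaw',f1.x[2]-y)
```

```text
[0.50792464 0.19308482 0.26194237] [ 1.43 -0.24 -0.    0.23 -0.92  0.11  0.85 -0.67  0.12 -0.04  1.2  -0.3
 -0.27 -0.26  0.25  0.81]
[0.4989 0.2234 0.2647 0.1174 0.0118] [-0.05  0.42 -0.29  0.37  0.57 -0.36 -0.18 -0.39 -0.07  0.02 -0.37 -0.17
  0.57  0.16 -0.12  0.04]
x -0.000810209677365655 y 0.03164286735237526 dyaw 0.002765578375824973
```

```bash
python3 plan.py .49 -.225 .26 -1.29 11
```

```text
[-0.76, 0.19, -0.29, 0.0, -0.0, 0.93],
[-0.73, 0.29, -0.28, 0.0, -0.0, 0.93],
[-0.47, 0.26, -0.2, 0.0, -0.0, 0.93],
[0.0, 0.0, -0.0, 0.0, -0.0, 0.93],
[0.0, 0.0, -0.0, 0.0, -0.0, 0.93],
[0.0, 0.0, -0.0, 0.0, -0.0, 0.93],
[0.0, 0.0, -0.0, 0.0, -0.0, 0.93],
[0.0, 0.0, -0.0, 0.0, -0.0, 0.93],
[0.0, 0.0, -0.0, 0.0, -0.0, 0.93],
[0.0, 0.0, -0.0, 0.0, -0.0, 0.93],
[0.0, 0.0, -0.0, 0.0, -0.01, 0.93],
end err mm [ 0.1 -0.3  0. ] rot [0.001 0.    0.019]
```

```bash
python3 -m handwheel '[[-0.76,0.19,-0.29,0,0,0.93],[-0.73,0.29,-0.28,0,0,0.93],[-0.47,0.26,-0.2,0,0,0.93],[0,0,0,0,0,1],[0,0,0,0,0,1],[0,0,0,0,0,1],[0,0,0,0,0,1],[0,0,0,0,0,1]]'; python3 plan.py .49 -.225 .26 -1.29 4
```

```text
time_s: 9.8
tcp_pos: [0.4818, -0.2281, 0.2589]
orientation: [[0.587, -0.809, -0.004], [-0.809, -0.587, 0.003], [-0.005, 0.001, -1.0]]
wrist_force: [0.3, -0.2, -0.3]
gripper_width: 0.0849
[0.04, -0.14, -0.02, 0.0, 0.01, 0.93],
[-0.0, -0.0, 0.0, 0.01, 0.01, 0.93],
[-0.0, -0.0, 0.0, 0.0, 0.01, 0.45],
[-0.0, -0.0, 0.0, 0.0, -0.0, 0.0],
end err mm [-0.   0.1 -0.1] rot [ 0. -0.  0.]
```

```bash
python3 -m handwheel '[[0,-0.14,0,0,0.02,0.93],[0,0,0,0,0.02,0.8],[0,0,0,0,0,0.3],[0,0,0,0,0,0],[0,0,0,0,0,0],[0,0,0,0,0,0],[0,0,0,0,0,0],[0,0,0,0,0,0]]'
python3 - <<'E'
from h import *
d,s=snap('wrist','w7')
E
```

```text
time_s: 10.8
tcp_pos: [0.4866, -0.2227, 0.2576]
orientation: [[0.31, -0.951, -0.003], [-0.951, -0.31, 0.0], [-0.001, 0.003, -1.0]]
wrist_force: [-1.0, 0.1, 0.2]
gripper_width: 0.0852
```

View pics/w7.png

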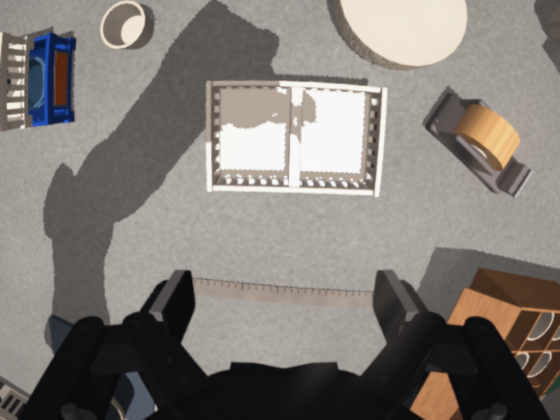

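Run:
```python
from h import *
crop('w7',195,70,400,205,3.9,'w7c')
```

```text
(no output)
```

View pics/w7c.png

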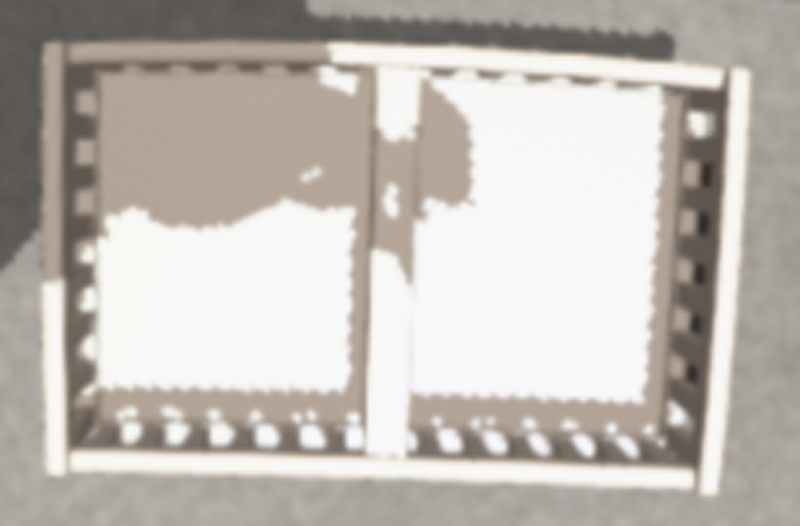

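```bash
python3 - <<'E'
from h import *
import fit as F
d,s=load('w7')
m=lambda a,b:(a/3.9+195-.37,b/3.9+70-.37)
F.px2w=lambda d,u,v,z:wpx(d,s,u,v,z)
q,res=F.fit(d,[m(43,42),m(748,70),m(717,494),m(48,474)],.062);print(q,res.round(4).tolist())
A=wpx(d,s,*m(398,68),.054);B=wpx(d,s,*m(386,456),.054);print(A,B,(A+B)/2,np.arctan2(*(A-B)[1::-1]))
E
python3 plan.py .5374 -.2155 .12 -1.29 8
```

```text
[ 0.53840807 -0.21839329  0.28738076] [[0.0001, 0.0003], [0.0007, -0.0005], [-0.0002, -0.0004], [-0.0006, 0.0006]]
[ 0.58977122 -0.20315501  0.054     ] [ 0.48664131 -0.23402513  0.054     ] [ 0.53820626 -0.21859007  0.054     ] 0.2908442266843222
[0.05, -0.29, 0.78, 0.02, 0.01, 0.23],
[0.04, -0.29, 0.78, -0.0, -0.0, -0.0],
[0.04, -0.27, 0.73, -0.0, -0.0, -0.0],
[-0.0, 0.0, 0.0, -0.0, -0.0, -0.0],
[-0.0, 0.0, 0.0, -0.0, -0.0, -0.0],
[-0.0, 0.0, 0.0, -0.0, -0.0, -0.0],
[-0.0, 0.0, 0.0, -0.0, -0.0, -0.0],
[-0.0, 0.0, 0.0, -0.0, -0.0, -0.0],
end err mm [-0.2  0.  -0.2] rot [-0. -0. -0.]
```

```bash
python3 plan.py .5383 -.2183 .10 -1.285 5
```

```text
[0.06, -0.26, 0.79, 0.02, 0.01, 0.2],
[0.05, -0.25, 0.79, -0.0, -0.0, -0.0],
[0.05, -0.26, 0.79, -0.0, -0.0, -0.0],
[0.02, -0.08, 0.26, -0.0, -0.0, -0.0],
[-0.0, 0.0, -0.0, -0.0, -0.0, -0.0],
end err mm [-0.1 -0.   0.2] rot [-0.    -0.    -0.001]
```

```bash
python3 -m handwheel '[[0.06,-0.26,0.79,0.02,0.01,0.2],[0.05,-0.25,0.79,0,0,0],[0.05,-0.26,0.7,0,0,0],[0.02,-0.08,0.26,0,0,0],[0,0,0,0,0,0],[0,0,0,0,0,0],[0,0,0,0,0,0],[0,0,0,0,0,0]]'; python3 plan.py .5383 -.2183 .02 -1.285 3
```

```text
time_s: 11.85
tcp_pos: [0.5423, -0.2207, 0.1074]
orientation: [[0.279, -0.96, 0.01], [-0.96, -0.279, -0.004], [0.007, -0.008, -1.0]]
wrist_force: [0.3, -0.8, -1.4]
gripper_width: 0.0855
[-0.04, 0.04, 0.83, -0.05, -0.05, -0.02],
[-0.02, 0.02, 0.63, -0.0, 0.0, -0.0],
[-0.0, -0.0, -0.0, -0.0, 0.0, -0.0],
end err mm [0.  0.2 0.3] rot [-0.     0.001 -0.   ]
```

```bash
python3 -m handwheel '[[-0.03,0.04,0.3,-0.05,-0.05,-0.02],[-0.02,0.02,0.5,0,0,0],[0,0,0.35,0,0,0],[0,0,0.2,0,0,0],[0,0,0,0,0,0],[0,0,0,0,0,0],[0,0,0,0,0,0],[0,0,0,0,0,0]]'; python3 plan.py .5383 -.2183 .02 -1.285 1;python3 - <<'E'
from h import *
d,s=snap('wrist','w8')
E
```

```text
time_s: 12.85
tcp_pos: [0.5383, -0.2194, 0.0242]
orientation: [[0.282, -0.959, 0.002], [-0.959, -0.282, 0.0], [0.0, -0.002, -1.0]]
wrist_force: [-0.0, 0.4, 0.4]
gripper_width: 0.0855
[-0.02, -0.01, 0.07, -0.01, -0.0, -0.0],
end err mm [-0.2 -0.2 -0. ] rot [-0.001 -0.    -0.   ]
```

View pics/w8.png

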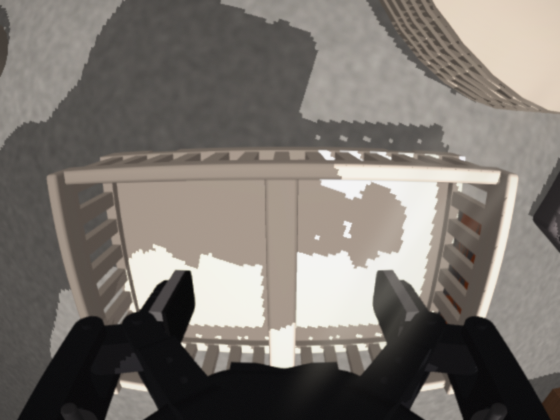

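Fingers straddle the divider (column 283), clear of walls. Closing.

```bash
python3 -m handwheel '[[-0.02,0,0.05,0,0,0],[0,0,0,0,0,0],[0,0,0,0,0,0],[0,0,0,0,0,0],[0,0,0,0,0,0],[0,0,0,0,0,0],[0,0,0,0,0,0],[0,0,0,0,0,0]]' 0 60;python3 -m handwheel '[[0,0,0,0,0,0],[0,0,0,0,0,0],[0,0,-0.1,0,0,0],[0,0,-0.2,0,0,0],[0,0,-0.3,0,0,0],[0,0,-0.3,0,0,0],[0,0,-0.2,0,0,0],[0,0,0,0,0,0]]'
python3 - <<'E'
from h import *
d,s=snap('wrist','w9'); snap('scene','sc9')
E
```

```text
time_s: 13.9
tcp_pos: [0.5382, -0.2182, 0.0215]
orientation: [[0.282, -0.959, 0.003], [-0.959, -0.282, -0.0], [0.001, -0.003, -1.0]]
wrist_force: [0.7, -0.8, 0.2]
gripper_width: 0.0112
time_s: 14.9
tcp_pos: [0.5373, -0.2181, 0.0914]
orientation: [[0.282, -0.959, 0.002], [-0.959, -0.282, 0.0], [0.0, -0.002, -1.0]]
wrist_force: [-0.3, -0.5, -3.7]
gripper_width: 0.0113
```

View pics/w9.png

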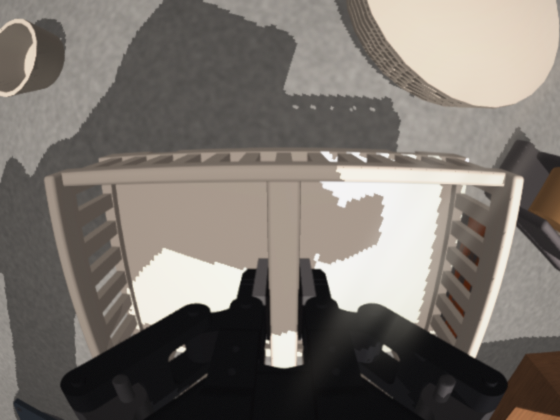

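View pics/sc9.png

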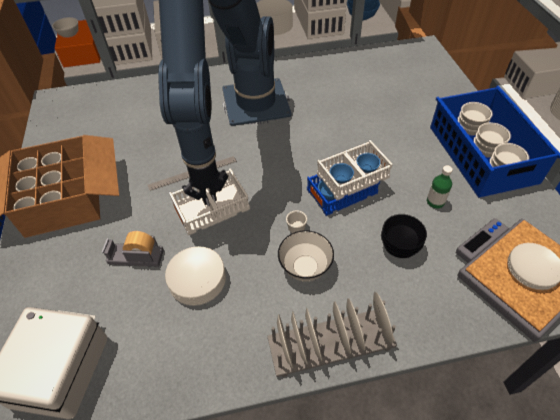

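```bash
python3 plan.py .5067 .1944 .21 -1.307 12 .045
```

```text
[-0.7, -0.15, -0.21, -0.0, 0.01, 0.15],
[-0.71, -0.14, -0.21, -0.0, -0.0, -0.0],
[-0.71, -0.14, -0.21, -0.0, -0.0, -0.0],
[-0.71, -0.14, -0.21, -0.0, -0.0, -0.0],
[-0.71, -0.14, -0.21, -0.0, -0.0, -0.0],
[-0.71, -0.13, -0.21, -0.0, -0.0, -0.0],
[-0.71, -0.14, -0.21, -0.0, -0.0, -0.0],
[-0.71, -0.13, -0.21, -0.0, -0.0, -0.0],
[-0.71, -0.14, -0.21, -0.0, -0.0, -0.0],
[-0.38, -0.07, -0.11, -0.0, -0.0, -0.0],
[-0.0, -0.0, 0.0, -0.0, -0.0, -0.0],
[-0.0, -0.0, 0.0, -0.0, -0.0, -0.0],
end err mm [ 0.1  0.  -0. ] rot [-0.    -0.001 -0.001]
```

```bash
python3 -m handwheel '[[-0.1,0,-0.7,0,0,0.15],[-0.3,-0.1,-0.7,0,0,0],[-0.6,-0.14,-0.5,0,0,0],[-0.7,-0.14,-0.2,0,0,0],[-0.7,-0.14,0,0,0,0],[-0.7,-0.13,0,0,0,0],[-0.7,-0.14,0,0,0,0],[-0.7,-0.13,0,0,0,0]]'; python3 plan.py .5067 .1944 .21 -1.307 7 .045
```

```text
time_s: 16.0
tcp_pos: [0.5172, 0.0613, 0.2141]
orientation: [[0.252, -0.968, -0.01], [-0.968, -0.252, 0.002], [-0.004, 0.01, -1.0]]
wrist_force: [0.6, 0.0, -2.4]
gripper_width: 0.0113
[-0.74, -0.13, 0.03, 0.06, 0.03, -0.06],
[-0.74, -0.14, 0.02, 0.0, -0.0, 0.0],
[-0.71, -0.13, 0.02, 0.0, -0.0, 0.0],
[0.0, -0.0, 0.0, 0.0, -0.0, 0.0],
[0.0, -0.0, 0.0, 0.0, -0.0, 0.0],
[0.0, -0.0, 0.0, 0.0, -0.0, 0.0],
[0.0, -0.0, 0.0, 0.0, -0.0, 0.0],
end err mm [ 0.2 -0.1 -0. ] rot [ 0.001 -0.     0.   ]
```

```bash
python3 -m handwheel '[[-0.65,-0.12,0.02,0.06,0.03,-0.06],[-0.6,-0.11,0.02,0,0,0],[-0.4,-0.08,0.02,0,0,0],[-0.2,-0.04,0,0,0,0],[0,0,0,0,0,0],[0,0,0,0,0,0],[0,0,0,0,0,0],[0,0,0,0,0,0]]'; python3 plan.py .5067 .1944 .21 -1.307 1 .045
```

```text
time_s: 17.0
tcp_pos: [0.5062, 0.177, 0.2065]
orientation: [[0.263, -0.965, -0.007], [-0.965, -0.263, -0.003], [0.001, 0.008, -1.0]]
wrist_force: [0.4, 0.1, -2.5]
gripper_width: 0.0114
[-0.28, -0.08, -0.06, 0.05, -0.01, 0.01],
end err mm [ 0.3 -0.1 -0. ] rot [0.    0.    0.001]
```

```bash
python3 -m handwheel '[[-0.16,-0.05,0,0.04,0,0],[-0.1,-0.03,0.15,0.01,0,0],[0,0,0.15,0,0,0],[0,0,0.15,0,0,0],[0,0,0.1,0,0,0],[0,0,0.1,0,0,0],[0,0,0,0,0,0],[0,0,0,0,0,0]]'; python3 plan.py .5067 .1944 .17 -1.307 1 .045
python3 - <<'E'
from h import *
snap('wrist','w10'); snap('scene','sc10');crop('sc10',270,90,410,220,5,'sc10c');snap('top','tp10')
E
```

```text
time_s: 18.0
tcp_pos: [0.5066, 0.1937, 0.1641]
orientation: [[0.262, -0.965, -0.0], [-0.965, -0.262, -0.002], [0.002, 0.001, -1.0]]
wrist_force: [0.1, 0.1, -3.1]
gripper_width: 0.011
[-0.01, -0.0, -0.1, 0.0, -0.01, 0.01],
end err mm [ 0.2  0.1 -0.1] rot [ 0.001 -0.    -0.   ]
```

View pics/sc10c.png

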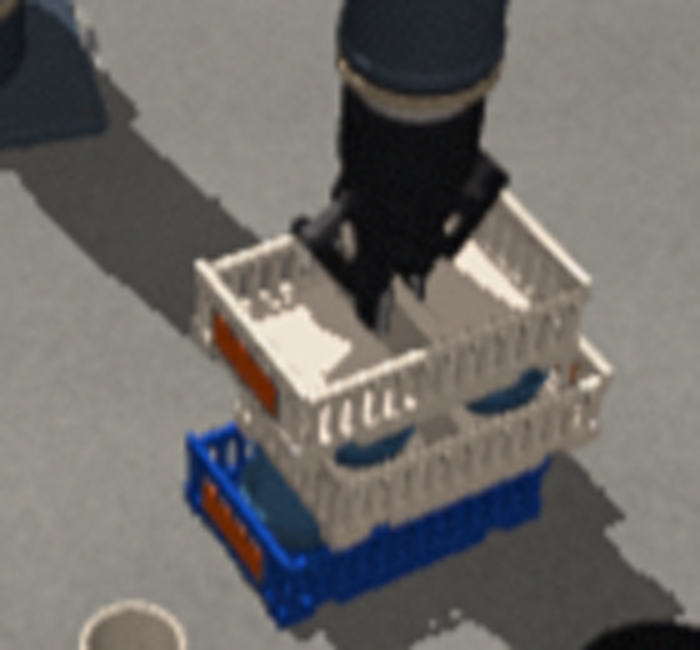

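View pics/w10.png

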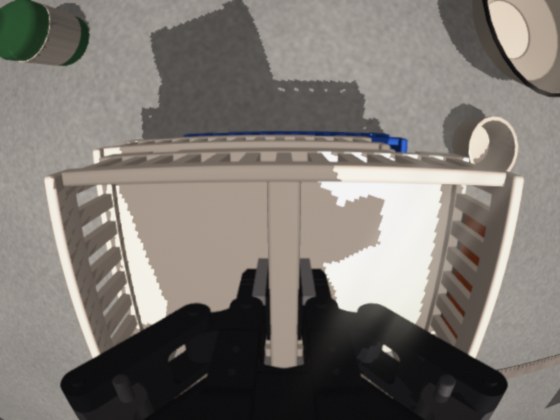

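```bash
python3 - <<'E'
from h import *
d=load('sc10')[0];c,s=np.cos(.2635),np.sin(.2635)
m=lambda a,b:(a/5+270-.4,b/5+90-.4)
o=np.array([.4989,.2234])
for n,p,z in [('E+x+y',(590,283),.2045),('E+x-y',(315,400),.2045),('E-x-y',(202,264),.2045),('L+x+y',(610,375),.118)]:
    w=px2w(d,*m(*p),z)[:2]-o; print(n,w@[c,s],w@[-s,c])
E
python3 - <<'E'
import sys;sys.path.insert(0,'.')
from h import *
crop('tp10',140,190,260,285,6,'tp10c')
E
```

```text
E+x+y 0.059064970258036614 0.0603610327557163
E+x-y 0.06373959670944848 -0.12189060642515837
E-x-y -0.05780302602354506 -0.1238188155593761
L+x+y 0.061074404892192 0.08949512989559495
```

```bash
python3 -c "
from h import *
crop('tp10',140,190,260,285,6,'tp10c')"
```

```text
(no output)
```

View pics/tp10c.png

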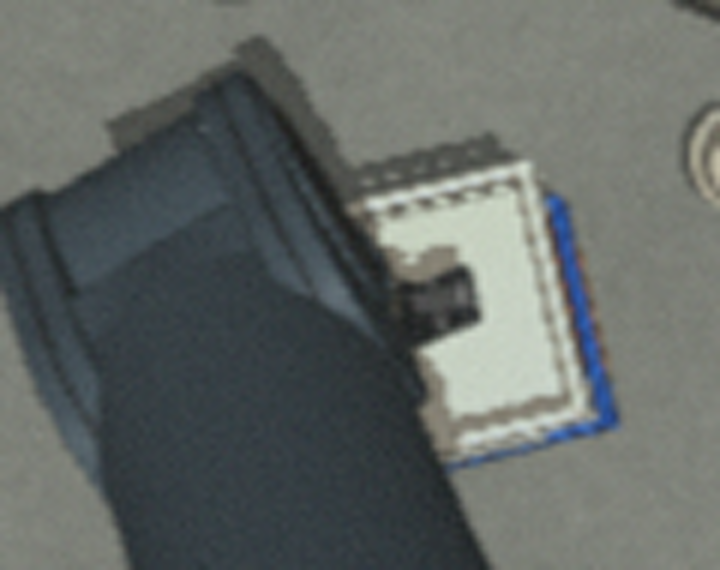

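```bash
python3 -m handwheel '[[0,0,0.1,0,0,0],[0,0,0.1,0,0,0],[0,0,0.07,0,0,0],[0,0,0.05,0,0,0],[0,0,0.03,0,0,0],[0,0,0.03,0,0,0],[0,0,0,0,0,0],[0,0,0,0,0,0]]'; python3 plan.py .5067 .1944 .1335 -1.307 1 .045
```

```text
time_s: 19.15
tcp_pos: [0.5068, 0.1938, 0.14]
orientation: [[0.262, -0.965, 0.0], [-0.965, -0.262, -0.001], [0.002, -0.0, -1.0]]
wrist_force: [0.7, -0.3, -3.2]
gripper_width: 0.0111
[-0.01, -0.0, 0.11, -0.0, -0.01, 0.01],
end err mm [0.1 0.  0.1] rot [-0. -0. -0.]
```

```bash
python3 -m handwheel '[[0,0,0.03,0,0,0],[0,0,0.03,0,0,0],[0,0,0.0,0,0,0],[0,0,0.0,0,0,0],[0,0,0,0,0,0],[0,0,0,0,0,0],[0,0,0,0,0,0],[0,0,0,0,0,0]]'; python3 -m handwheel '[[0,0,0.02,0,0,0],[0,0,0.02,0,0,0],[0,0,0.0,0,0,0],[0,0,0.0,0,0,0],[0,0,0,0,0,0],[0,0,0,0,0,0],[0,0,0,0,0,0],[0,0,0,0,0,0]]'
```

```text
time_s: 20.15
tcp_pos: [0.507, 0.1939, 0.1364]
orientation: [[0.262, -0.965, 0.001], [-0.965, -0.262, -0.001], [0.001, -0.001, -1.0]]
wrist_force: [-1.1, 0.1, -3.5]
gripper_width: 0.0113
time_s: 21.15
tcp_pos: [0.507, 0.1939, 0.1338]
orientation: [[0.262, -0.965, 0.001], [-0.965, -0.262, -0.001], [0.001, -0.001, -1.0]]
wrist_force: [0.2, -0.0, -3.6]
gripper_width: 0.0112
```

```bash
python3 -m handwheel '[[0,0,0.02,0,0,0],[0,0,0.0,0,0,0],[0,0,0.02,0,0,0],[0,0,0.0,0,0,0],[0,0,0,0,0,0],[0,0,0,0,0,0],[0,0,0,0,0,0],[0,0,0,0,0,0]]'; python3 -c "
from h import *
snap('scene','sc11');crop('sc11',270,90,410,220,5,'sc11c')"
```

```text
time_s: 22.15
tcp_pos: [0.5073, 0.194, 0.1335]
orientation: [[0.262, -0.965, 0.003], [-0.965, -0.262, -0.001], [0.001, -0.002, -1.0]]
wrist_force: [-0.9, 0.0, 2.0]
gripper_width: 0.0112
```

View pics/sc11c.png

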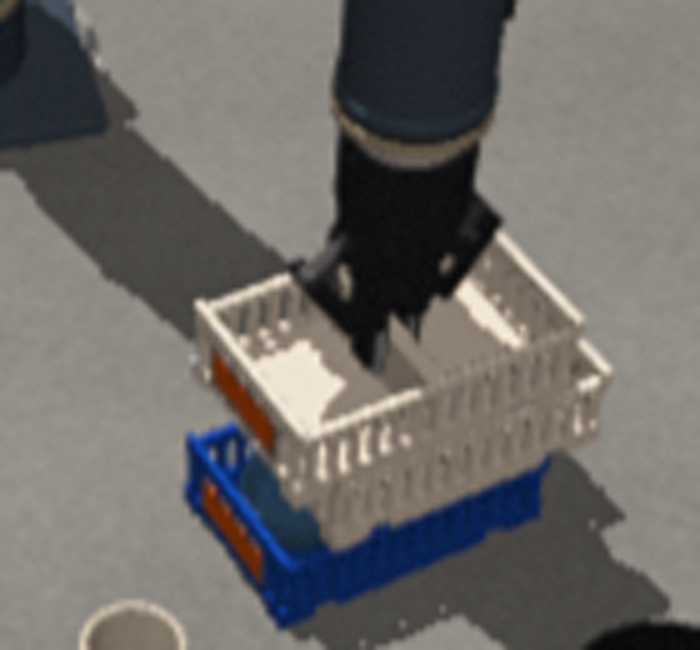

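Contact exactly at the computed seated height (0.1335), without touching the lip on the way. Releasing.

```bash
python3 -m handwheel '[[0,0,0,0,0,0],[0,0,0,0,0,0],[0,0,0,0,0,0],[0,0,0,0,0,0],[0,0,0,0,0,0],[0,0,0,0,0,0],[0,0,0,0,0,0],[0,0,0,0,0,0]]' 0.6; python3 -c "
from h import *
snap('wrist','w12')"
```

```text
time_s: 23.2
tcp_pos: [0.5079, 0.1943, 0.1336]
orientation: [[0.262, -0.965, 0.004], [-0.965, -0.262, -0.0], [0.001, -0.004, -1.0]]
wrist_force: [-0.5, -0.6, -0.6]
gripper_width: 0.051
```

View pics/w12.png

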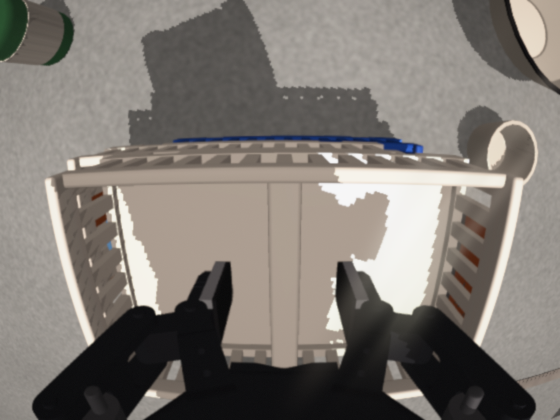

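Released, fingers midway either side of the divider. Rise straight up, then swing aside to look.

```bash
python3 -m handwheel '[[0,0,-0.1,0,0,0],[0,0,-0.2,0,0,0],[0,0,-0.4,0,0,0],[0,0,-0.6,0,0,0],[0,0,-0.6,0,0,0],[0,0,-0.5,0,0,0],[0,0,0,0,0,0],[0.2,0,0,0,0,0]]'; python3 -m handwheel '[[0.6,0,0,0,0,0],[0.8,0,0,0,0,0],[0.8,0,0,0,0,0],[0.8,0,0,0,0,0],[0.8,0,0,0,0,0],[0.6,0,0,0,0,0],[0.2,0,0,0,0,0],[0,0,0,0,0,0]]';python3 -c "
from h import *
snap('scene','sc13');crop('sc13',290,100,410,220,5,'sc13c');snap('top','tp13');crop('tp13',145,205,245,285,8,'tp13c')"
```

```text
time_s: 24.25
tcp_pos: [0.51, 0.1832, 0.2874]
orientation: [[0.264, -0.965, 0.007], [-0.965, -0.264, 0.002], [-0.0, -0.007, -1.0]]
wrist_force: [-0.2, -0.4, -0.6]
gripper_width: 0.0517
time_s: 25.25
tcp_pos: [0.5808, -0.0986, 0.2809]
orientation: [[0.261, -0.965, -0.005], [-0.965, -0.261, -0.001], [-0.001, 0.005, -1.0]]
wrist_force: [-0.1, 0.3, -0.9]
gripper_width: 0.0511
```

View pics/sc13c.png

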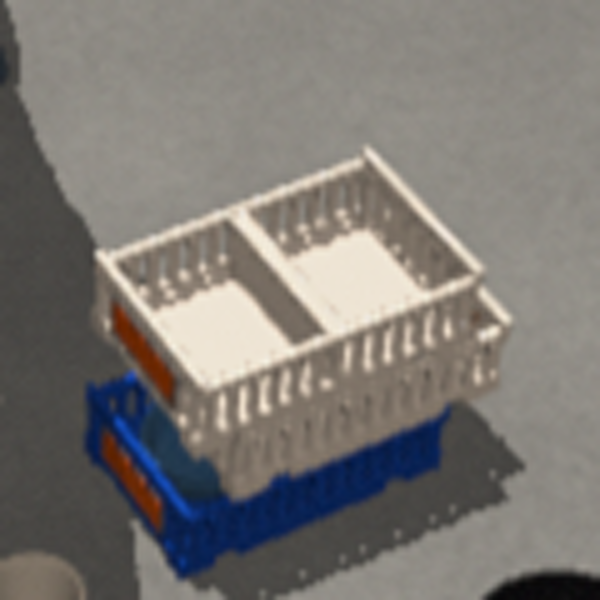

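View pics/tp13c.png

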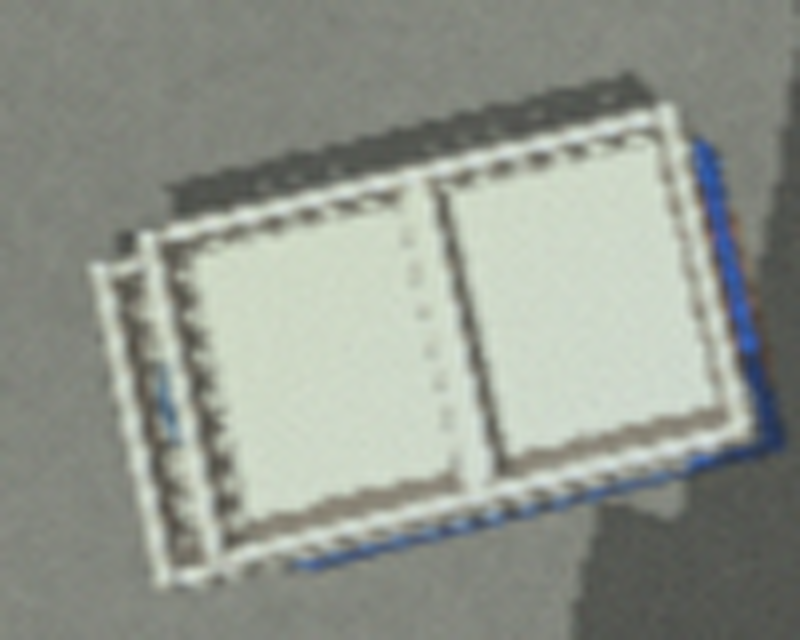

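View pics/sc13.png

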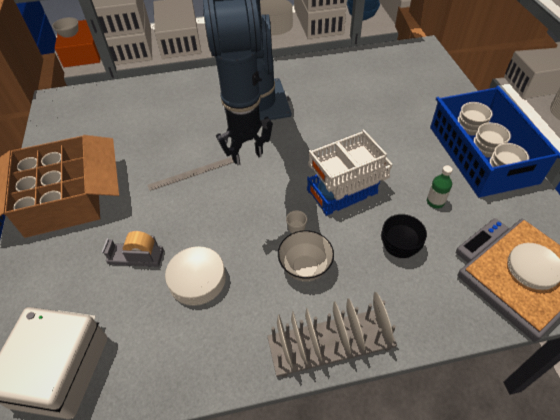

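```bash
python3 - <<'E'
from h import *
from scipy.optimize import least_squares
ds=load('scene0')[0];dt=load('top0')[0]
def cor(q):
    x,y,yaw,z,p=q;c,s=np.cos(yaw),np.sin(yaw)
    return [[x+a*c-b*s,y+a*s+b*c,z+b*p] for a,b in[(.06,.095),(.06,-.095),(-.06,-.095),(-.06,.095)]]
pr=lambda q:np.array([w2px(d,X) for d in(ds,dt) for X in cor(q)])
g=lambda p,o,k:np.array([(a/k+o[0]-.5+.5/k,b/k+o[1]-.5+.5/k) for a,b in p])
bias=np.array([1.43,-0.24,-0.,0.23,-0.92,0.11,0.85,-0.67,0.12,-0.04,1.2,-0.3,-0.27,-0.26,0.25,0.81]).reshape(-1,2)
o1=np.r_[g([(485,278),(207,388),(100,253),(368,150)],(290,100),5),g([(142,233),(675,105),(752,437),(212,568)],(145,205),8)]
f1=least_squares(lambda q:(pr(q)-o1-bias).ravel(),[.5,.22,.26,.12,0]);print(f1.x.round(4),f1.fun.round(2))
y=.2635;r=f1.x[:2]-[.4989,.2234];print('x',r@[np.cos(y),np.sin(y)],'y',r@[-np.sin(y),np.cos(y)])
E
python3 -m handwheel '[[0,0,0,0,0,0],[0,0,0,0,0,0],[0,0,0,0,0,0],[0,0,0,0,0,0],[0,0,0,0,0,0],[0,0,0,0,0,0],[0,0,0,0,0,0],[0,0,0,0,0,0]]'
```

```text
[ 0.5071  0.1946  0.2639  0.1718 -0.002 ] [-0.57 -0.65 -0.67 -0.07  0.44  0.1   0.17  0.62 -0.15 -0.08 -1.05 -0.06
  0.62  0.23 -0.03 -0.39]
x 0.0004274828453209384 y -0.029927620785930212
time_s: 26.35
tcp_pos: [0.5807, -0.0928, 0.2817]
orientation: [[0.268, -0.963, -0.004], [-0.963, -0.268, 0.001], [-0.002, 0.004, -1.0]]
wrist_force: [0.0, 0.1, 0.1]
gripper_width: 0.051
```

```bash
python3 -c "
from rig import finish_job
print(finish_job())"
```

```text
the job is handed in; nothing more can be done
None
```

The staggered stack is built and handed in at about 26 s of the 54 s allowed. No verdict is reported, so the figures below are my own measurements.

- **Loaded crate:** I pushed its card-free end with both open fingers until it dropped over the blue crate's far lip. A fit to the camera images put it 31.6 mm along the blue crate's +y. It was less than 1 mm off sideways and within 0.003 rad in heading. The fitted rim height was 0.117 m, against 0.118 m expected. In the pictures the blue crate did not visibly move.
- **Empty crate:** I gripped it by the divider, carried it over, and lowered it until it touched down at exactly the computed seated height, with no lip contact on the way. After release, the fit put it 29.9 mm towards the loaded crate's -y, 0.4 mm off sideways, with a tilt of about 0.002 rad.
- **Weaker checks:**
  - The loaded crate's fitted tilt was 0.012 rad. That is inside the 0.025 rad limit, but it is about as large as my picture-reading error.
  - The empty crate's rim fitted at 0.172 m, against 0.174 m expected.
- **Bowls and bystanders:** both bowls looked upright after the push. Afterwards the empty crate hides them apart from a glimpse of one. The bystanders looked unmoved in the final picture, judged by eye rather than measured.

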